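# Press a shelf peg home with locking pliers and free them

## Task

Two bench-mounted locking pliers each hold a shelf batten with a yellow peg; in one of them the peg still stands well out of its hole. Squeeze the two blue handles of that pair together until they lock over centre with the peg pressed home, and let go so that they stay locked by themselves; then press down the red release lever so that the pliers spring open again, leaving the peg home. Do not touch the other pliers, whose peg is already home, and do not disturb the bisque vase.

Things in the scene. Friction and masses are not known exactly. Their poses are not given: they have to be found in the camera images.
- pliers: The pliers to use, fixed on a dark green base 225 x 150 x 20 mm: two blue handles, dark pivot housing (70 mm high), steel jaws on a brown batten (top 70 mm high). Origin on the bench under the housing, which spans x = -33 to 33 mm; x points from handles to jaws, z up. The peg lies along y at x = 75 mm, 44 mm up, entering the batten's face (y = 0) from +y; the jaw pushes it in as the handles close.
- squeeze (a point): Point midway between the two blue handles where to squeeze them, 100 mm behind the pliers' origin, 45 mm above the bench; axes as the pliers. Handles: 16 mm round bars running along -x to 38 mm past this point, clear bench 37 mm below. Over their outsides they measure 66 mm here when open, 36 mm locked; both swing equally. Up to 15 N on each closes them (30 N on one alone).
- pliers_handle (a joint): Swing of the blue handles of these pliers, rad: 0 = sprung open (start), 0.15 = locked shut; below 0.11 they spring open, above 0.11 they snap shut and stay.
- pliers_release: Red release lever on top of the housing: tab 24 mm wide, 6 mm thick, 46 mm long. Origin on its hinge (22 mm behind the pliers' origin, 78 mm up); x runs along the tab to its free end. Level when the pliers are open; pops up 0.45 rad (free end 100 mm up) when they lock. Pressed straight down about 34 mm from the hinge with some 7 N until nearly level (top face 81 mm up), it trips the lock.
- peg_pliers: Loose yellow-painted peg, 22 mm across, 46 mm long, along the pliers' y axis; origin at its middle. At the start it stands 20 mm out of the batten (middle at y = -3 mm in the pliers' frame); pressed home by the pliers, about 7 mm (middle at y = -16 mm).
- spare: The other, identical pliers, also open, same frame and sizes; its peg is already home (6 mm out). Leave it alone.
- vase: Cream bisque vase, 84 mm across, 115 mm high, loose; origin under its middle. A bystander.

How it is judged:
By the outcome, as a careful person would: the job done as asked, in the order asked, and still so for the second after the job is handed in, with the robot touching nothing.
It also fails if it takes over 38 s, if anything falls off the work surface, if the arm or the gripper's body presses on something with over 40 N, if the wrist force passes 120 N, or if a joint passes its speed limit or range.

## Robot

A 7-joint arm with a two-finger parallel gripper is mounted at the origin on the work surface. World frame = base frame: x ahead of the robot, y to its left, z up, the work surface at z = 0. Lengths are in m, angles in rad, forces in N, time in s.
With the tool pointing down it reaches from about 0.4 to 0.85 m from the base axis. Payload 4.5 kg.
Tool frame: the origin (TCP) lies on the centre line of the jaws, within the pads' length; the fingertips stand ahead of it and the grasp point (between the pads) is the TCP (env.tip_reach is the z of the fingertips in the tool frame, in m); z points along the fingers, y is the direction in which the jaws open and shut (so a half turn about z gives the same grasp; the last joint's range is limited). The gripper opens to 85 mm and grips with 20 to 120 N. Pads are 22 mm wide; open, the fingers measure 114 mm over their backs; the gripper's body (76 mm by 85 mm) begins 54 mm behind the grasp point. The pads swing forward as they close: fully open they stand 13 mm farther back than shut.
Start: joints at [-1.164, 0.689, -0.195, 1.565, 0.157, 0.902, -0.215], TCP at [0.228, 0.582, 0.25] pointing down, gripper open.
Joint ranges: [-3.01, 3.01], [-0.46, 2.08], [-1.47, 1.51], [0.13, 2.56], [-1, 4.14], [0.04, 2.09], [-2.66, 2.66]. Speed limits (rad/s): [2.57, 2.57, 3.14, 3.14, 3.14, 3.14, 3.14].

## Interface

Orientations are given as a rotation vector (axis times angle).
In Python, from station import env, eoat, imaging, order gives the robot as it stands. Calls block until the motion is done:
- env.move_to(position, orientation): joint-space move of the TCP to a pose.
- env.servo_line(position, rot=None, vel=0.15, f_stop=None): straight line of the TCP; rot=None keeps the orientation; vel is the mean speed in m/s. With f_stop (N) it stops when the force on the tool has changed by that much, and returns True; else False.
- env.set_joints(angles): joint-space move.
- eoat.gripper_open() and eoat.close_gripper(): open the fingers fully, or close them until they stop; the grip force is fixed at half the most.
- env.dwell(seconds).
- env.ik(position, orientation): joint angles nearest the present ones, or None.
- imaging.capture(name): name is "scene" or "top" or "wrist"; returns a dict with "pixels" (480x640x3 uint8, blue, green, red), "intrinsics" (3x3 intrinsics, pixels), "eye" and "orientation" of the camera in the world; the wrist camera has in their place "hand_eye" (4x4, takes a point from camera to tool coordinates, whose origin is the TCP and whose axes are the flange's). Camera axes: x right, y down, z forward; pixel columns grow to the right and rows downward; lengths in m; the calibration is good to about 2 mm. A picture is of the moment at which its call begins: read the wrist's pose just before it. There is no depth.
A pose or a line that the arm cannot do raises env.PlanningError and nothing moves.
- order.close_job(): hands the job in, once; it reports no verdict.
Readings, each from a call of its own:
- env.get_clock(): time.
- env.get_joint_positions(): joint angles.
- env.get_qd(): joint speeds.
- env.get_effort(): joint torques, N m.
- env.get_tcp_pos(): TCP position.
- env.get_eef_rot(): TCP orientation.
- env.get_ft_force(): force on the tool from outside, world axes, zero at the start.
- env.get_moment(): the same for the moment, N m.
- env.get_grip_width(): finger opening in m.
Only numpy, scipy, OpenCV 4.12 (cv2) and the standard library are available. Lean on these libraries where they do the work, as an engineer would, in place of code of your own. Each camera call takes 0.05 s, during which the arm holds its last target.

## Working session

There is one attempt and no reset: what is moved stays moved. The work goes in short steps, each a Python script; the robot and the scene stay as the last script left them, time stands still between calls to the robot, and variables do not carry over. Pictures are saved under pics/ and viewed, and the job is handed in when it is done.

```bash
ls; mkdir -p pics; python3 - <<'E'
from station import env, eoat, imaging, order
import cv2,numpy as np
for n in ("scene","top"):
    c=imaging.capture(n); cv2.imwrite(f"pics/{n}0.png",c["pixels"]); np.savez(f"{n}0.npz",**c)
    print(n,c["intrinsics"].tolist() if hasattr(c["intrinsics"],'tolist') else c["intrinsics"],c["eye"],c["orientation"])
print(env.get_clock(),env.tip_reach,env.get_tcp_pos(),env.get_eef_rot())
E
```

```text
pics
scene [[568.9764853047383, 0.0, 323.16425131449165], [0.0, 568.9764853047383, 232.6995957673307], [0.0, 0.0, 1.0]] [1.72483803 0.21815317 0.83040591] [-1.57116838 -1.70150192  0.91892831]
top [[502.47220582764163, 0.0, 327.8464873848464], [0.0, 502.47220582764163, 238.5166929153813], [0.0, 0.0, 1.0]] [0.36462534 0.10806338 1.05666031] [-2.04540123  2.16253275 -0.25836246]
0.1 0.019 [0.22748448 0.58154909 0.249559  ] [-5.82056698e-01 -3.08700418e+00  2.57944942e-03]
```

View pics/scene0.png

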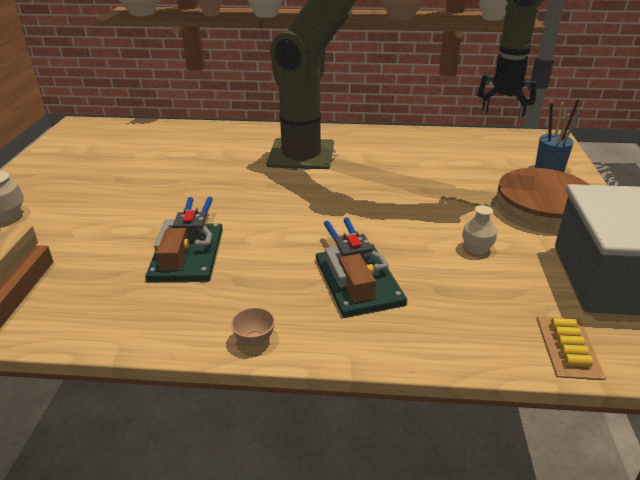

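View pics/top0.png

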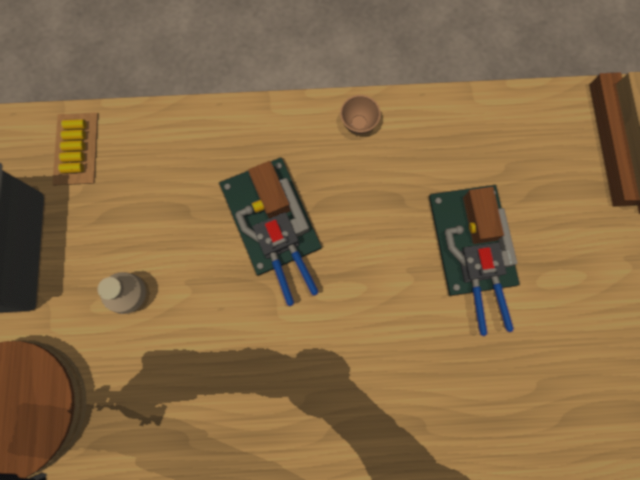

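The top view shows two green bases, at about (270,215) and (475,240). The yellow peg stands farther out on the left one (258,206) than on the right one (473,228). Next I'll measure both.

```bash
cat > h.py <<'E'
import cv2,numpy as np
from scipy.spatial.transform import Rotation as R
def ray(K,eye,Rm,uv):
    uv=np.atleast_2d(uv).astype(float)
    d=np.c_[(uv-[K[0,2],K[1,2]])/[K[0,0],K[1,1]],np.ones(len(uv))]@Rm.T
    return d
def onplane(K,eye,Rm,uv,z):
    d=ray(K,eye,Rm,uv); return eye+d*((z-eye[2])/d[:,2])[:,None]
def proj(K,eye,Rm,P):
    p=(np.atleast_2d(P)-eye)@Rm; return p[:,:2]/p[:,2:]*[K[0,0],K[1,1]]+[K[0,2],K[1,2]]
def masks(img):
    h=cv2.cvtColor(img,cv2.COLOR_BGR2HSV)
    r=lambda a,b:cv2.inRange(h,np.array(a),np.array(b))
    return dict(blue=r((105,150,60),(125,255,255)),red=r((0,200,110),(6,255,255))|r((174,200,110),(180,255,255)),
      yellow=r((22,170,80),(32,255,255)),green=r((65,60,10),(95,255,80)))
E
python3 - <<'E'
from h import *
for n in ("top","scene"):
    c=np.load(n+"0.npz"); K,eye,Rm=c["intrinsics"],c["eye"],R.from_rotvec(c["orientation"]).as_matrix()
    m=masks(c["pixels"])
    for k,z in dict(blue=.045,red=.081,yellow=.044,green=.02).items():
        N,l,s,ce=cv2.connectedComponentsWithStats(m[k])
        for i in range(1,N):
            if s[i,4]>25:
                P=onplane(K,eye,Rm,ce[i],z)[0]
                pts=np.argwhere(l==i)[:,::-1]
                W=onplane(K,eye,Rm,pts,z)[:,:2]; rc=cv2.minAreaRect((W*1000).astype(np.float32))
                print(n,k,s[i,4],ce[i].round(1),P.round(4)[:2],[np.round(x,1) for x in rc])
E
```

```text
top blue 242 [304.1 271.4] [0.5362 0.14  ] [array([534.3, 137.5]), array([93.2, 15.5]), np.float64(26.2)]
top blue 247 [282.2 280.6] [0.5197 0.185 ] [array([517.2, 182.6]), array([93.6, 15.5]), np.float64(19.5)]
top blue 252 [502.7 305.9] [ 0.4439 -0.2553] [array([ 442.1, -257.3]), array([93.3, 15.8]), np.float64(10.7)]
top blue 247 [479.4 309.5] [ 0.4395 -0.2076] [array([ 437.8, -206.6]), array([14.9, 93.8]), np.float64(89.7)]
top red 186 [273.7 230.2] [0.6167 0.1957] [array([616.6, 195.3]), array([37.9, 20.5]), np.float64(23.6)]
top red 196 [485.6 257.8] [ 0.5374 -0.2215] [array([ 537.3, -221.6]), array([38.7, 20.6]), np.float64(6.5)]
top yellow 175 [ 72.7 123.6] [0.8898 0.6286] [array([889. , 629.3]), array([50.5, 18.9]), np.float64(87.0)]
top yellow 381 [ 71.8 139.5] [0.8524 0.6283] [array([852.5, 628.2]), array([49.8, 45.2]), np.float64(88.9)]
top yellow 191 [ 70.7 156. ] [0.8143 0.6285] [array([814.3, 628.9]), array([50.2, 18.3]), np.float64(86.9)]
top yellow 190 [ 69.9 167. ] [0.7891 0.6287] [array([789.2, 629.4]), array([49.7, 18.2]), np.float64(86.9)]
top yellow 87 [257.5 20
[... 1997 characters left out ...]
 array([46. , 11.1]), np.float64(89.4)]
scene yellow 91 [570.8 337.4] [0.8736 0.6304] [array([872.5, 631. ]), array([11.1, 44.8]), np.float64(4.4)]
scene yellow 99 [575.  346.7] [0.8991 0.6313] [array([899.8, 631. ]), array([10.7, 45.9]), np.float64(4.4)]
scene yellow 103 [578.1 356.3] [0.9242 0.6299] [array([924.6, 630.2]), array([46.6, 11.3]), np.float64(88.6)]
scene green 1375 [191.8 261. ] [ 0.6511 -0.1907] [array([ 610.8, -218. ]), array([234.4, 148.9]), np.float64(5.5)]
scene green 1481 [365.5 291.3] [0.7336 0.2278] [array([684.8, 210.9]), array([235.3, 149.5]), np.float64(20.5)]
scene green 33 [374.5 260.2] [0.6143 0.2471] [array([611.4, 247.5]), array([31.7, 15.1]), np.float64(15.0)]
```

Peg protrusion is 20.7 mm on the pair at +y against 10.4 mm on the other, so the target is the pair at +y (yaw about 23°). I'll refine that with the wrist camera above it.

```bash
python3 - <<'E'
from station import env, eoat, imaging, order
from h import *
def down(yaw): return np.pi*np.array([np.cos(yaw/2),np.sin(yaw/2),0])
q0=np.array(env.get_joint_positions())
for y in (22.9,202.9):
    for p in ([.57,.175,.25],[.523,.156,.045],[.628,.2,.1]):
        q=env.ik(p,down(np.radians(y))); print(y,p,None if q is None else np.round(q-q0,2))
env.move_to([.57,.175,.27],down(np.radians(202.9)))
p,r=env.get_tcp_pos(),env.get_eef_rot()
c=imaging.capture("wrist"); cv2.imwrite("pics/w1.png",c["pixels"]); np.savez("w1.npz",tp=p,tr=r,**c)
print(p,r,env.get_clock()); print(c["hand_eye"])
E
```

```text
22.9 [0.57, 0.175, 0.25] [ 0.56 -0.01  0.6   0.11 -0.49 -0.05 -1.01]
22.9 [0.523, 0.156, 0.045] [ 0.7   0.24  0.35  0.38 -0.59 -0.6  -0.91]
22.9 [0.628, 0.2, 0.1] [ 0.64  0.25  0.49  0.01 -0.54 -0.23 -1.01]
202.9 [0.57, 0.175, 0.25] [ 1.05 -0.01 -0.27  0.08  0.21  0.    1.47]
202.9 [0.523, 0.156, 0.045] [ 0.97  0.24 -0.1   0.37  0.52 -0.52  1.17]
202.9 [0.628, 0.2, 0.1] [ 1.01  0.26 -0.24 -0.01  0.37 -0.15  1.37]
[0.56952001 0.17648702 0.27007745] [-6.26591229e-01  3.07841077e+00  1.56989711e-03] 2.075
[[-1.90744841e-04 -9.55566208e-01 -2.94776501e-01  7.53486485e-02]
 [ 9.99999945e-01 -1.02778360e-04 -3.13910038e-04  9.13213023e-04]
 [ 2.69665180e-04 -2.94776545e-01  9.55566176e-01 -1.23101762e-01]
 [ 0.00000000e+00  0.00000000e+00  0.00000000e+00  1.00000000e+00]]
```

View pics/w1.png

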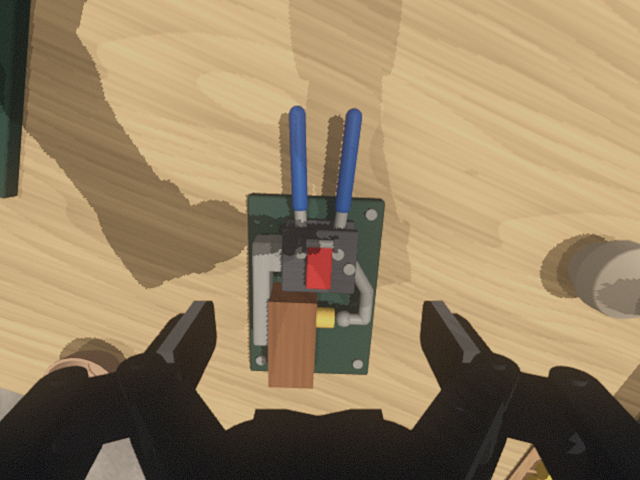

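The wrist view shows the chosen pliers whole: handles at (299,158) and (349,160), red tab at (319,268), and the peg at (325,318) clearly out of the batten.

```bash
cat >> h.py <<'E'
def wristcam(c):
    T=np.eye(4); T[:3,:3]=R.from_rotvec(c["tr"]).as_matrix(); T[:3,3]=c["tp"]
    M=T@c["hand_eye"]; return c["intrinsics"],M[:3,3],M[:3,:3]
E
python3 - <<'E'
from h import *
c=np.load("w1.npz"); cam=wristcam(c); m=masks(c["pixels"])
ax=[]; mids=[]
for k,z in dict(blue=.045,red=.081,yellow=.044,green=.02).items():
    mm=m[k]
    if k=="green": mm=cv2.morphologyEx(mm,cv2.MORPH_CLOSE,np.ones((3,3)))
    N,l,s,ce=cv2.connectedComponentsWithStats(mm)
    for i in range(1,N):
        if s[i,4]>150:
            pts=np.argwhere(l==i)[:,::-1]
            W=onplane(*cam,pts,z)[:,:2]; rc=cv2.minAreaRect((W*1000).astype(np.float32))
            cc=W.mean(0); v=np.linalg.svd(W-cc,full_matrices=False)[2][0]; v*=np.sign(v[0])
            t=(W-cc)@v; tip=cc+v*np.percentile(t,.3)
            print(k,s[i,4],ce[i].round(1),cc.round(4),[np.round(x,1) for x in rc],"ang",np.degrees(np.arctan2(v[1],v[0])).round(2),"tip",tip.round(4),"far",(cc+v*np.percentile(t,99.7)).round(4))
uv=[[249,194],[384,201],[368,374],[251,371]]
g=onplane(*cam,uv,.02)[:,:2]; print("base",g.round(4)); 
for a,b in((0,1),(3,2),(1,2),(0,3)): d=g[b]-g[a]; print(np.linalg.norm(d).round(4),np.degrees(np.arctan2(d[1],d[0])).round(2))
E
```

```text
green 1589 [ 6.7 54.9] [ 0.5536 -0.1533] [array([ 570.8, -153. ]), array([145.5,  24.6]), np.float64(0.5)] ang 5.28 tip [ 0.5006 -0.1582] far [ 0.6411 -0.1452]
base [[0.5883 0.1054]
 [0.5387 0.2419]
 [0.7456 0.3212]
 [0.7991 0.1835]]
0.1452 109.99
0.1477 111.23
0.2216 20.95
0.2248 20.32
```

```bash
python3 - <<'E'
from h import *
c=np.load("w1.npz"); cam=wristcam(c); px=c["pixels"]
h=cv2.cvtColor(px,cv2.COLOR_BGR2HSV)
for u,v in((299,158),(349,160),(319,268),(326,318),(270,200),(375,230)): print(u,v,px[v,u],h[v,u])
def rng(a,b): return cv2.inRange(h,np.array(a),np.array(b))
M=dict(blue=(rng((105,120,60),(125,255,255)),.045),red=(rng((0,190,80),(8,255,255))|rng((172,190,80),(180,255,255)),.081),yellow=(rng((20,150,80),(34,255,255)),.044),green=(rng((60,50,10),(100,255,90)),.02))
for k,(mm,z) in M.items():
    N,l,s,ce=cv2.connectedComponentsWithStats(mm)
    for i in range(1,N):
        if s[i,4]>150 and 230<ce[i][0]<400:
            pts=np.argwhere(l==i)[:,::-1]
            W=onplane(*cam,pts,z)[:,:2]; rc=cv2.minAreaRect((W*1000).astype(np.float32))
            cc=W.mean(0); v=np.linalg.svd(W-cc,full_matrices=False)[2][0]; v*=np.sign(v[0]); t=(W-cc)@v
            print(k,s[i,4],ce[i].round(1),cc.round(4),[np.round(x,1) for x in rc],"ang",np.degrees(np.arctan2(v[1],v[0])).round(2),"tip",(cc+v*t.min()).round(4),"far",(cc+v*t.max()).round(4))
E
```

```text
299 158 [150  98  71] [110 134 150]
349 160 [149  99  71] [109 133 149]
319 268 [ 57  63 181] [  1 175 181]
326 318 [101 193 211] [ 25 133 211]
270 200 [83 94 79] [68 41 94]
375 230 [70 82 72] [55 37 82]
blue 1422 [298.3 159.5] [0.5325 0.1412] [array([532.7, 141.9]), array([97.9, 15. ]), np.float64(23.1)] ang 23.69 tip [0.4881 0.1218] far [0.5777 0.1611]
blue 1305 [348.2 163.6] [0.5171 0.1874] [array([515.9, 186.3]), array([97.4, 14.5]), np.float64(17.6)] ang 16.12 tip [0.4689 0.1735] far [0.5626 0.2005]
```

```bash
python3 - <<'E'
from h import *
c=np.load("w1.npz"); cam=wristcam(c); px=c["pixels"]
h=cv2.cvtColor(px,cv2.COLOR_BGR2HSV)
def rng(a,b): return cv2.inRange(h,np.array(a),np.array(b))
M=dict(blue=(rng((105,110,60),(125,255,255)),.045),red=(rng((0,150,80),(6,255,255))|rng((174,150,80),(180,255,255)),.081),yellow=(rng((22,110,150),(34,255,255)),.044))
for k,(mm,z) in M.items():
    N,l,s,ce=cv2.connectedComponentsWithStats(mm)
    for i in range(1,N):
        if s[i,4]>60 and 230<ce[i][0]<400:
            pts=np.argwhere(l==i)[:,::-1]
            W=onplane(*cam,pts,z)[:,:2]; rc=cv2.minAreaRect((W*1000).astype(np.float32))
            cc=W.mean(0); a=np.radians(20.6); v=np.array([np.cos(a),np.sin(a)]); t=(W-cc)@v
            print(k,s[i,4],ce[i].round(1),cc.round(4),[np.round(x,1) for x in rc],"tip",(cc+v*t.min()).round(4),"far",(cc+v*t.max()).round(4))
E
```

```text
blue 1488 [298.2 159.1] [0.5322 0.141 ] [array([532.8, 141.6]), array([97.9, 15.2]), np.float64(23.5)] tip [0.4871 0.1241] far [0.5788 0.1585]
blue 1417 [348.2 161.6] [0.5154 0.1866] [array([515.8, 186.2]), array([98.5, 15.2]), np.float64(17.8)] tip [0.4696 0.1694] far [0.5618 0.204 ]
red 993 [318.5 267.9] [0.6151 0.1975] [array([615.4, 197.7]), array([41.6, 23.6]), np.float64(20.3)] tip [0.596  0.1903] far [0.6349 0.205 ]
yellow 217 [325.2 320.6] [0.6841 0.2352] [array([684. , 235.1]), array([15.8, 20.4]), np.float64(16.5)] tip [0.6765 0.2323] far [0.6917 0.238 ]
```

Pose found: origin about (0.610, 0.196), yaw 20.5°. Handles, tab and base agree. Next is the squeeze.

```bash
cat >> h.py <<'E'
YAW=np.radians(20.5); V=np.array([np.cos(YAW),np.sin(YAW)]); ORG=np.array([.610,.1957])
def down(yaw): return np.pi*np.array([np.cos(yaw/2),np.sin(yaw/2),0])
ROT=down(YAW+np.pi)
E
python3 - <<'E'
from station import env, eoat, imaging, order
from h import *
s=ORG-.1*V
env.move_to([*s,.15],ROT)
print(env.get_tcp_pos(),env.get_ft_force(),env.get_grip_width())
hit=env.servo_line([*s,.045],rot=ROT,vel=.08,f_stop=12)
print(hit,env.get_tcp_pos(),env.get_ft_force(),env.get_clock())
for n in("scene","wrist"):
    c=imaging.capture(n); cv2.imwrite(f"pics/{n}2.png",c["pixels"])
E
```

```text
[0.51761292 0.16196732 0.15074282] [ 0.0849719  -0.84747009  1.12623775] 0.08530169106790012
False [0.51666273 0.16078437 0.04545835] [0.45163804 0.61688582 0.18571274] 4.1333
```

```bash
python3 -c "
import cv2,numpy as np
a=cv2.imread('pics/wrist2.png');b=cv2.imread('pics/scene2.png')[170:320,250:450]
b=cv2.resize(b,None,fx=2.4,fy=2.4);a=cv2.resize(a,(400,300))
o=np.zeros((360,880,3),'uint8');o[:300,:400]=a;o[:,400:]=b;cv2.imwrite('pics/m2.png',cv2.resize(o,(800,327)))"
```

```text
(no output)
```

View pics/m2.png

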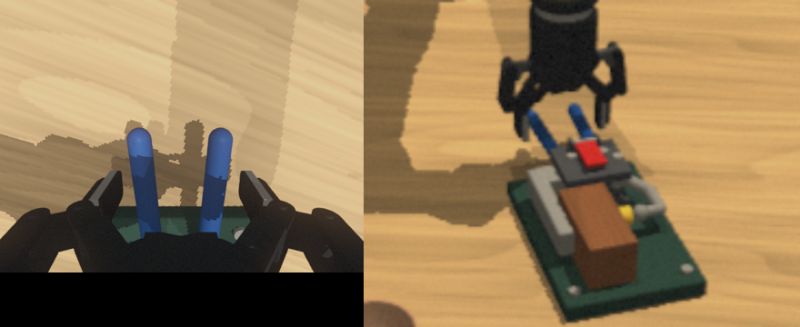

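The fingers straddle both handles about evenly: handles at (140,180) and (215,180), pads at (105,200) and (255,200), with no contact. Closing now.

```bash
python3 - <<'E'
from station import env, eoat, imaging, order
from h import *
eoat.close_gripper()
print(env.get_grip_width(),env.get_ft_force(),env.get_tcp_pos(),env.get_clock())
env.dwell(.3); print(env.get_grip_width(),env.get_ft_force())
c=imaging.capture("scene"); cv2.imwrite("pics/s3.png",c["pixels"])
E
python3 -c "
import cv2
b=cv2.imread('pics/s3.png')[170:320,250:450];cv2.imwrite('pics/s3c.png',cv2.resize(b,None,fx=3,fy=3))"
```

```text
0.03439683801145579 [-2.28445859 -2.28344846 15.55995909] [0.51671446 0.16006162 0.0466941 ] 4.775
0.03433835262315372 [-2.81082255 -2.16486066 15.85326541]
```

View pics/s3c.png

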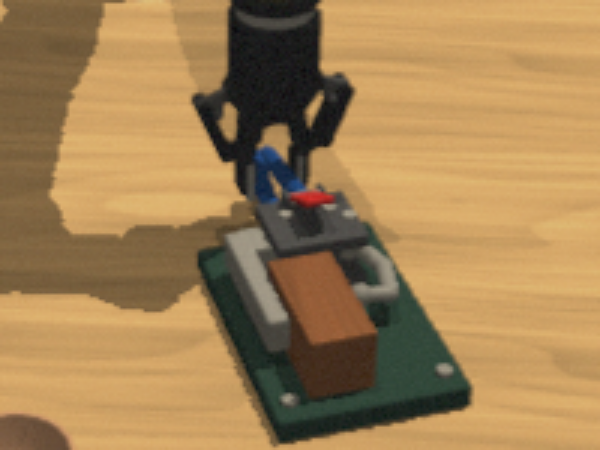

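Width is 34 mm, the red lever has popped up at (312,198), and the peg is pressed in. I'll let go, lift clear and look.

```bash
python3 - <<'E'
from station import env, eoat, imaging, order
from h import *
eoat.gripper_open(); print(env.get_grip_width(),env.get_ft_force())
s=ORG-.1*V
env.servo_line([*s,.18],rot=ROT,vel=.12)
env.move_to([*(s+.05*V),.27],ROT); env.dwell(.2)
p,r=env.get_tcp_pos(),env.get_eef_rot()
c=imaging.capture("wrist"); cv2.imwrite("pics/w4.png",c["pixels"]); np.savez("w4.npz",tp=p,tr=r,**c)
print(env.get_clock())
cam=wristcam(dict(tp=p,tr=r,**c)); h=cv2.cvtColor(c["pixels"],cv2.COLOR_BGR2HSV)
def rng(a,b): return cv2.inRange(h,np.array(a),np.array(b))
for k,mm,z in (("blue",rng((105,110,60),(125,255,255)),.045),("red",rng((0,140,80),(6,255,255))|rng((174,140,80),(180,255,255)),.09),("yellow",rng((22,110,120),(34,255,255)),.044)):
    N,l,st,ce=cv2.connectedComponentsWithStats(mm)
    for i in range(1,N):
        if st[i,4]>40 and 200<ce[i][0]<430:
            W=onplane(*cam,np.argwhere(l==i)[:,::-1],z)[:,:2]-ORG
            L=np.c_[W@V,W@[-V[1],V[0]]]*1000
            print(k,st[i,4],ce[i].round(),"local x",L[:,0].min().round(1),L[:,0].max().round(1),"y",L[:,1].min().round(1),L[:,1].max().round(1),L.mean(0).round(1))
E
```

```text
0.08534241695788533 [ 0.0259793  -0.42732055  0.86529455]
7.7
blue 1448 [306. 169.] local x -139.9 -43.0 y -22.6 -0.4 [-91.3 -10.8]
blue 1420 [329. 169.] local x -139.9 -41.9 y 2.5 22.9 [-91.3  11.6]
red 1205 [317. 278.] local x -19.1 27.2 y -11.7 12.0 [3.8 0.1]
yellow 63 [321. 327.] local x 75.3 90.5 y 0.6 6.3 [83.4  3.7]
```

View pics/w4.png

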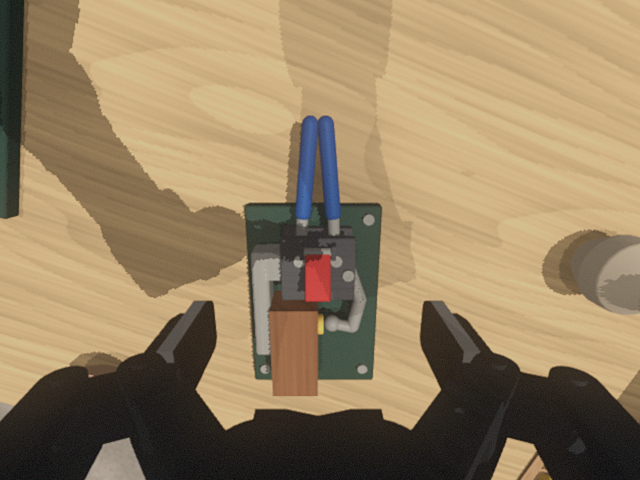

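The pliers stay locked with nothing touching them: handles close together at (306,169) and (329,169), the red tab up, the peg about 6 mm out. Next I press the lever with the gripper closed.

```bash
python3 - <<'E'
from station import env, eoat, imaging, order
from h import *
eoat.close_gripper(); print(env.get_grip_width())
s=ORG+.008*V
env.move_to([*s,.16],ROT); env.dwell(.2); print(env.get_tcp_pos(),env.get_ft_force())
for z in (.125,.112,.106,.102,.099,.097):
    hit=env.servo_line([*s,z],rot=ROT,vel=.05,f_stop=22)
    print(z,hit,env.get_tcp_pos().round(4),env.get_ft_force().round(1),env.get_clock())
    if hit: break
c=imaging.capture("scene"); cv2.imwrite("pics/s5.png",c["pixels"])
E
python3 -c "
import cv2
b=cv2.imread('pics/s5.png')[170:320,250:450];cv2.imwrite('pics/s5c.png',cv2.resize(b,None,fx=3,fy=3))"
```

```text
-6.587880510763095e-05
[0.6181236  0.19876505 0.1624388 ] [-0.04779365  0.04563251  0.06433192]
0.125 False [0.6177 0.1987 0.1251] [-0.7  0.6 -0.3] 10.0833
0.112 False [0.6171 0.1982 0.1115] [ 0.5  0.1 -0.2] 10.4917
0.106 False [0.6169 0.1982 0.1052] [ 0.8  0.7 -0.5] 10.7583
0.102 False [0.6173 0.1984 0.1016] [ 0.2 -0.2  0. ] 11.0083
0.099 False [0.618  0.1987 0.0999] [-0.5 -0.8  6.5] 11.2583
0.097 False [0.618  0.1988 0.0996] [-3.8 -2.  16.7] 11.5083
```

View pics/s5c.png

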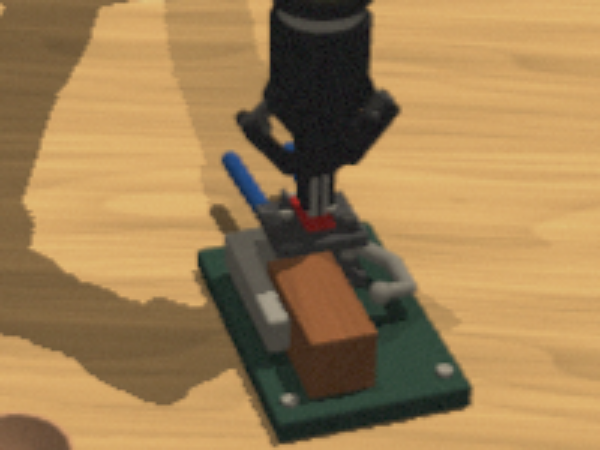

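The handle at (240,175) looks splayed open again. I'll retreat and check.

```bash
python3 - <<'E'
from station import env, eoat, imaging, order
from h import *
s=ORG+.008*V
env.servo_line([*s,.18],rot=ROT,vel=.12)
env.move_to([*(ORG-.05*V),.27],ROT); env.dwell(.3)
p,r=env.get_tcp_pos(),env.get_eef_rot()
c=imaging.capture("wrist"); cv2.imwrite("pics/w6.png",c["pixels"])
print(env.get_clock())
cam=wristcam(dict(tp=p,tr=r,**c)); h=cv2.cvtColor(c["pixels"],cv2.COLOR_BGR2HSV)
def rng(a,b): return cv2.inRange(h,np.array(a),np.array(b))
for k,mm,z in (("blue",rng((105,110,60),(125,255,255)),.045),("red",rng((0,140,80),(6,255,255))|rng((174,140,80),(180,255,255)),.081),("yellow",rng((22,110,120),(34,255,255)),.044)):
    N,l,st,ce=cv2.connectedComponentsWithStats(mm)
    for i in range(1,N):
        if st[i,4]>40 and 200<ce[i][0]<430:
            W=onplane(*cam,np.argwhere(l==i)[:,::-1],z)[:,:2]-ORG
            L=np.c_[W@V,W@[-V[1],V[0]]]*1000
            print(k,st[i,4],ce[i].round(),"local x",L[:,0].min().round(1),L[:,0].max().round(1),"y",L[:,1].min().round(1),L[:,1].max().round(1),L.mean(0).round(1))
c=imaging.capture("top"); cv2.imwrite("pics/t6.png",c["pixels"])
E
```

```text
13.2583
blue 1461 [292. 166.] local x -139.9 -43.2 y -32.9 -14.1 [-92.1 -23.9]
blue 1403 [342. 167.] local x -140.8 -42.2 y 15.0 33.2 [-91.3  24.6]
red 814 [317. 270.] local x -15.1 17.7 y -11.6 11.6 [1.3 0. ]
```

View pics/w6.png

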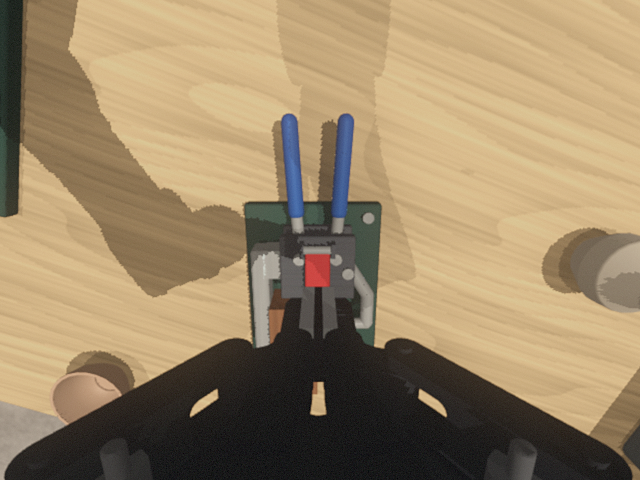

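View pics/t6.png

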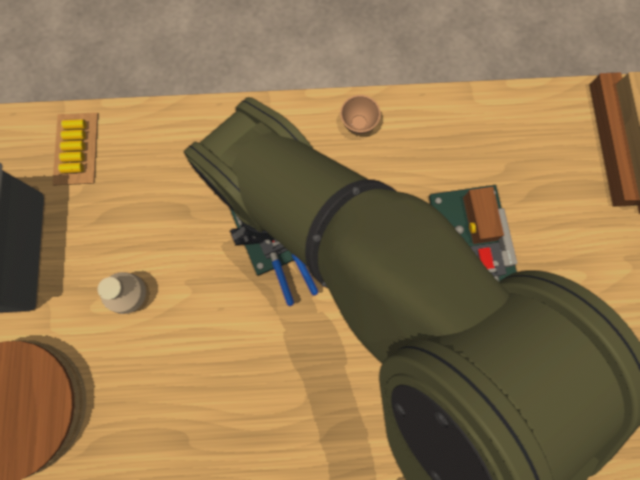

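The handles are open again (66 mm over their outsides), and the vase is still at (120,290). The closed gripper hides the peg, so I'll open it and look again.

```bash
python3 - <<'E'
from station import env, eoat, imaging, order
from h import *
eoat.gripper_open(); env.dwell(.2)
p,r=env.get_tcp_pos(),env.get_eef_rot()
c=imaging.capture("wrist"); cv2.imwrite("pics/w7.png",c["pixels"])
cam=wristcam(dict(tp=p,tr=r,**c)); h=cv2.cvtColor(c["pixels"],cv2.COLOR_BGR2HSV)
for k,mm,z in (("yellow",cv2.inRange(h,np.array((22,110,100)),np.array((34,255,255))),.044),("red",cv2.inRange(h,np.array((0,140,80)),np.array((6,255,255))),.081)):
    N,l,st,ce=cv2.connectedComponentsWithStats(mm)
    for i in range(1,N):
        if st[i,4]>15 and 200<ce[i][0]<430:
            W=onplane(*cam,np.argwhere(l==i)[:,::-1],z)[:,:2]-ORG
            L=np.c_[W@V,W@[-V[1],V[0]]]*1000
            print(k,st[i,4],ce[i].round(),L.min(0).round(1),L.max(0).round(1))
print(env.get_clock(),env.get_ft_force())
E
```

```text
yellow 66 [321. 325.] [75.   0.8] [91.6  6.5]
red 1002 [317. 273.] [-15.2 -11.8] [26.3 11.6]
14.3417 [ 0.53041634  0.42969496 -0.79451056]
```

View pics/w7.png

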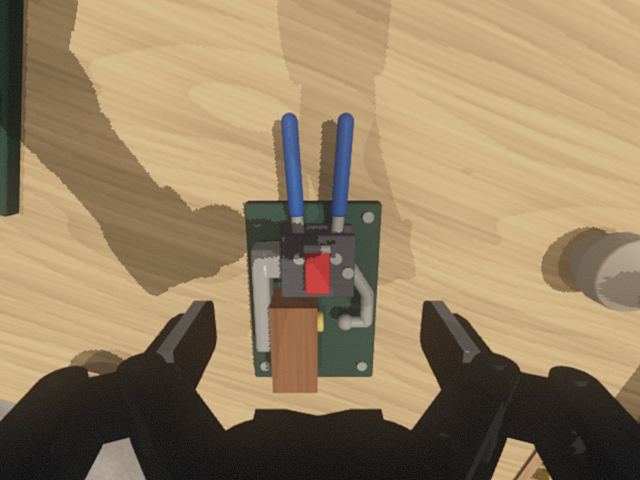

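The pliers are open, the lever at (317,273) is level, and the peg at (321,325) is still home with about 6 mm showing. The arm is clear of everything, so I'll hand the job in.

```bash
python3 -c "
from station import env, order
print(order.close_job(), env.get_clock())"
```

```text
the job is handed in; nothing more can be done
the job is handed in; nothing more can be done
```

The job is done and handed in, about 14 s into the 38 s allowed. I squeezed the pair on the robot's left (+y), whose peg stood about 20 mm out, until they locked. After I let go they stayed locked by themselves, with the red lever up and the peg about 6 mm out. I then pressed the lever down with the closed gripper and the pliers sprang open.

**Last checks:**
- **Pliers:** the handles measure 66 mm over their outsides, as at the start, and the lever is level.
- **Peg:** still home, with about 6 mm showing.
- **Vase and other pliers:** the vase is where it was in the top view. I never went near the other pliers; the arm hid part of them in the last top view.
- **Forces:** the highest force I read was about 17 N, when the lever bottomed out.

**What didn't fully agree:**
- The lever's tripping force fell between force readings, so I confirmed the release from the pictures only.
- The top camera put the pliers' angle about 2° off the other views, so I used the wrist camera's angle of 20.5°.

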